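# Open the puzzle-varnish jug

## Robot

A 6-joint arm with a two-finger parallel gripper is mounted at the origin on the work surface. World frame = base frame: x ahead of the robot, y to its left, z up, the work surface at z = 0. Lengths are in m, angles in rad, forces in N, time in s.
With the tool pointing down it reaches from about 0.35 to 0.775 m from the base axis. Payload 5.5 kg.
Tool frame: the origin (TCP) lies between the finger pads; the fingertips stand env.nose_length ahead of it and the grasp point (between the pads) lies 8 mm behind it (env.nose_length is the distance from the TCP to the fingertips, in m); z points along the fingers, y is the direction in which the jaws open and shut (so a half turn about z gives the same grasp; the last joint's range is limited). The gripper opens to 85 mm and grips with 20 to 120 N. Pads are 22 mm wide; open, the fingers measure 114 mm over their backs; the gripper's body (76 mm by 85 mm) begins 54 mm behind the grasp point. The pads swing forward as they close: fully open they stand 13 mm farther back than shut.
Start: joints at [-1.315, 0.313, 0.046, 1.304, 0, 1.431], TCP at [0.222, -0.531, 0.242] pointing down, gripper open.
Joint ranges: [-2.76, 2.76], [-0.86, 1.69], [-1.03, 1.26], [-2.2, 2.34], [-1.47, 1.5], [-3.14, 3.14]. Speed limits (rad/s): [2.57, 2.57, 3.14, 3.14, 3.14, 3.14].

## Interface

Orientations are given as a unit quaternion [w, x, y, z].
In Python, from workcell import env gives the robot as it stands. The module is installed in compiled form; this text tells all that it offers.
- The arm moves only by the shell command python3 -m creep 'ROWS' [FORCE]. ROWS is a JSON object of lists of equal length, an entry for each row: "hand": the finger opening in mm, from 0 to 85.4; "delta_pos": the shift along the tool's x, y, z scaled (see below), a list of three; "turn": the turn about the tool's z scaled (see below). In form: {"hand": [hand, ...], "delta_pos": [[dx, dy, dz], ...], "turn": [turn, ...]}. A call has exactly 5 rows; each row shifts and turns the commanded pose from where the row before left it, along the tool's axes as they then stand; what a row does not reach is not made up. The controller multiplies each number of a shift by 0.8 m and each number of a turn by 5 degrees. A row lasts 1/12 s, in which the tool goes at most 41.7 mm and 7.16 degrees, less where a joint would pass 70% of its speed; a pose out of reach is approached as far as the arm can. A call with a number of a shift or a turn outside -1 to 1 is refused whole. A call with a gripper value outside its range is refused whole. The fingers move at their own pace and stop on an object; FORCE is the grip in N (left out, the last holds). Time passes only in rows, so rows that do not move let the fingers close, or fill a call up. It gives the time, the measured TCP pose, the force and the opening at its end, in the units of the state.
- env.get_state(): the state, without advancing time (a new reading comes with each control period).
- env.read_camera(name): name is "side" or "top"; returns a dict with "pixels" (400x640x3 uint8, red, green, blue), "depth" (400x640 float32, m along the optical axis (not along the pixel's ray), 0 where there is no reading), "fx", "fy", "cx", "cy" (pixels), "origin" and "orientation" of the camera in the world. Camera axes: x right, y down, z forward; pixel columns grow to the right and rows downward; lengths in m; the calibration is good to about 2 mm. A picture is of the moment at which its call begins.
- env.hand_in(): hands the job in, once; it reports no verdict.
Trained networks look in the newest picture that a camera, given by its name, has taken for a name from the list of things; names that differ only in an ending like _2 or _b are one class to them, and where a whole thing is asked for, a point or a joint stands for the part that bears it (a point fixed in the world has none). Each returns a list of dicts, best first, with "score" (0 to 1); they miss things now and then, are a little off and sometimes report something else, mostly with a low value. They report only what shows in the picture. A call takes as long as a camera call. They do not tell look-alikes from the thing itself.
- env.find_in(camera, target): "location" ([row, column] in pixels, amid what is visible of it).
- env.pinpoint(camera, target): "location" ([row, column] in pixels: a listed point, or the origin of a listed thing).
The state is a dict: "clock": time; "joint_pos": joint angles; "qvel": joint speeds; "tau": joint torques, N m; "tcp_pos": TCP position; "orientation": TCP orientation; "wrist_force": force on the tool from outside, world axes, zero at the start; "ft_torque": the same for the moment, N m; "finger_gap": finger opening in m.
Only numpy, scipy, OpenCV 4.12 (cv2) and the standard library are available. Lean on these libraries where they do the work, as an engineer would, in place of code of your own. Each camera call takes 0.05 s, during which the arm holds its last target.

## Task

The jigsaw varnish jug needs opening, but a small tin is parked on its red safety cap: first set the tin down gently, upright and wholly on the round cork coaster, and let go of it. Then push the red cap down, keep it pushed while you twist it anticlockwise (seen from above) until it comes free, and lift it straight up; finish while still holding it, still and level, at least 5 cm above the jug's mouth and directly over it. Leave everything else on the table where it is.

Things in the scene. Friction and masses are not known exactly. Their poses are not given: they have to be found in the camera images.
- jug: White square varnish jug, 84 mm wide, green labels with a red jigsaw piece, in a 104 mm square wooden cradle fixed to the table: it cannot move or turn. Origin: centre of the cradle's underside, on the table and the neck's axis; z up. The shoulder is 104 mm above the origin; the neck (30 mm across) rises to the mouth at 137.5 mm.
- mouth (a point): Centre of the jug's mouth, 137.5 mm above the table, hidden under the cap. The lock: a spring in the mouth pushes the cap up with 6 N when seated, 11 N when it is pushed 5 mm down. Until pushed more than 4 mm down the cap cannot turn (5 degrees of play); a hard stop lies at 7.5 mm. When free, the cap rises 7 mm by the spring.
- cap_top (a point): Centre of the cap's top face, 150 mm above the table when locked. Kept 4 to 7.5 mm down, the cap turns easily, only anticlockwise seen from above; turned 40 to 80 degrees from its start it is free and can be lifted straight off (a stop lies at 83 degrees; 60 is best).
- cap: Red round ribbed cap, 52 mm in diameter, 36 mm high, 40 g, hollow from below, two white arrows on top. Origin: centre of its underside, z up along its axis. Starts locked on the jug, underside 114 mm above the table, x axis within 3 degrees of the jug's. Grip it across its sides from above at any yaw; the jug's shoulder is 10 mm below its underside.
- tin: Small round closed aluminium tin with a blue lid, 55 mm in diameter, 42 mm high, 85 to 170 g. Origin: centre of its underside, z up. It starts standing loose on top of the cap (underside 150 mm above the table).
- coaster: Round cork coaster with a thin dark ring, 110 mm in diameter, 6 mm thick, fixed to the table, on the robot's left or right. Origin: centre of its underside; its top is at z = 6 mm.
- mug: Blue mug, 76 mm in diameter, 88 mm high, with a handle, on the other side of the jug than the coaster; origin: centre of its underside. Leave it alone.
- glue: Amber glue bottle with orange cap, 48 mm in diameter, 115 mm high; origin: centre of its underside. Leave it alone.
- piece0: Loose red-faced jigsaw piece, about 60 mm across, 7 mm thick; origin: centre of its underside. Leave it alone.
- piece1: Loose green-faced jigsaw piece, about 60 mm across, 7 mm thick; origin: centre of its underside. Leave it alone.
- piece2: Loose blue-faced jigsaw piece, about 60 mm across, 7 mm thick; origin: centre of its underside. Leave it alone.
- spreader: Spreader (spatula with dark wooden handle), about 200 mm long, lying flat along its x axis. Leave it alone.
Mind the look-alikes: they are no part of the job. Of the things that look like the tin, the larger one is meant. What is shaped like the cap but green is not meant.

How it is judged:
By the outcome, as a careful person would: the job done as asked, in the order asked, and still so for the second after the job is handed in, while the arm keeps its last pose, push and grip.
It also fails if it takes over 58 s, if anything falls off the work surface, if the arm or the gripper's body presses on something with over 40 N, if the wrist force passes 120 N, or if a joint passes its speed limit or range.

## Working session

There is one attempt and no reset: what is moved stays moved. The work goes in short steps, Python scripts to look and compute and a shell command to move; the robot and the scene stay as the last step left them, time stands still between calls to the robot, and variables do not carry over. Pictures are saved under pics/ and viewed, and the job is handed in when it is done.

```bash
mkdir -p pics
cat > h.py <<'E'
import numpy as np, cv2
from workcell import env
from scipy.spatial.transform import Rotation as R
def q2m(q): return R.from_quat([q[1],q[2],q[3],q[0]]).as_matrix()
def shot(n,fn=None):
    c=env.read_camera(n)
    if fn: cv2.imwrite('pics/'+fn,c['pixels'][:,:,::-1])
    return c
def p3(c,r,col,d=None):
    if d is None:
        w=c['depth'][int(r)-1:int(r)+2,int(col)-1:int(col)+2]; w=w[w>0]; d=np.median(w)
    p=np.array([(col-c['cx'])/c['fx']*d,(r-c['cy'])/c['fy']*d,d])
    return q2m(c['orientation'])@p+np.array(c['origin'])
def atz(c,r,col,z):
    v=q2m(c['orientation'])@np.array([(col-c['cx'])/c['fx'],(r-c['cy'])/c['fy'],1]); o=np.array(c['origin'])
    return o+v*(z-o[2])/v[2]
def cloud(c):
    d=c['depth']; rr,cc=np.mgrid[0:d.shape[0],0:d.shape[1]]
    P=np.stack([(cc-c['cx'])/c['fx']*d,(rr-c['cy'])/c['fy']*d,d],-1)
    return P@q2m(c['orientation']).T+np.array(c['origin']), d>0
E
python3 - <<'E'
from h import *
s=env.get_state(); print(s, env.nose_length)
for n in ('top','side'):
    c=shot(n,n+'0.png'); print(n,c['origin'],c['orientation'],c['fx'])
    for t in ['tin','cap','jug','coaster','mug']:
        print(t,[(round(x['score'],2),np.round(x['location'])) for x in env.pinpoint(n,t)][:3],[(round(x['score'],2),np.round(x['location'])) for x in env.find_in(n,t)][:3])
E
```

```text
{'clock': 0.0, 'joint_pos': array([-1.31460650e+00,  3.14019790e-01,  4.49793256e-02,  1.30360062e+00,
        2.19432118e-05,  1.43117599e+00]), 'qvel': array([ 0.00011946, -0.0006327 , -0.00023402,  0.00114649, -0.0010411 ,
        0.00107389]), 'tau': array([-1.35229609e-03, -4.80623925e+01,  2.98533386e+01,  1.92734582e-02,
       -2.63910442e-04,  8.74941719e-06]), 'tcp_pos': array([ 0.22155541, -0.53007047,  0.24139797]), 'orientation': array([-9.21451637e-04,  9.80480208e-01,  1.96615644e-01, -4.27772118e-05]), 'wrist_force': array([0.40970597, 0.15160091, 0.20735899]), 'ft_torque': array([ 0.00855983, -0.00561164, -0.03439893]), 'finger_gap': 0.08526336222226924} 0.011
top [ 0.38331334 -0.00139646  1.08331004] [ 0.07289932 -0.70007092  0.7076567  -0.06171224] 387.3830874678639
tin [(0.72, array([159., 322.])), (0.67, array([188., 325.]))] [(0.89, array([190., 322.])), (0.61, array([157., 322.])), (0.6, array([156., 368.]))]
cap [(0.51, array([248., 328.])), (0.38, array([192., 325.]))] [(0.59, array([201., 324.])), (0.53, array([246., 330.]))]
jug [(0.61, array([199., 324.]))
[... 187 characters left out ...]
25.])), (0.21, array([155., 368.]))]
side [0.48344631 0.89795516 0.85708414] [ 0.01548434 -0.04199922  0.90387335 -0.42545184] 442.04287721848493
tin [(0.71, array([228., 266.])), (0.56, array([191., 310.]))] [(0.82, array([182., 307.])), (0.78, array([225., 267.])), (0.25, array([260., 252.]))]
cap [(0.77, array([201., 313.])), (0.58, array([231., 356.]))] [(0.74, array([202., 313.])), (0.68, array([228., 359.]))]
jug [(0.87, array([231., 311.])), (0.68, array([175., 285.]))] [(0.69, array([226., 310.]))]
coaster [(0.62, array([172., 355.])), (0.19, array([193., 311.]))] [(0.64, array([172., 354.]))]
mug [(0.6, array([318., 339.]))] [(0.85, array([306., 341.])), (0.62, array([200., 311.]))]
```

View pics/top0.png

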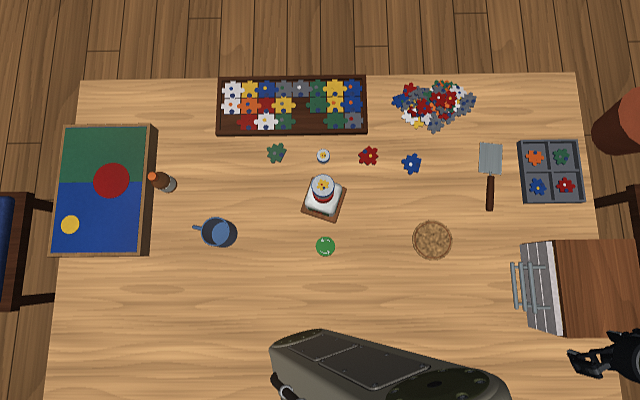

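View pics/side0.png

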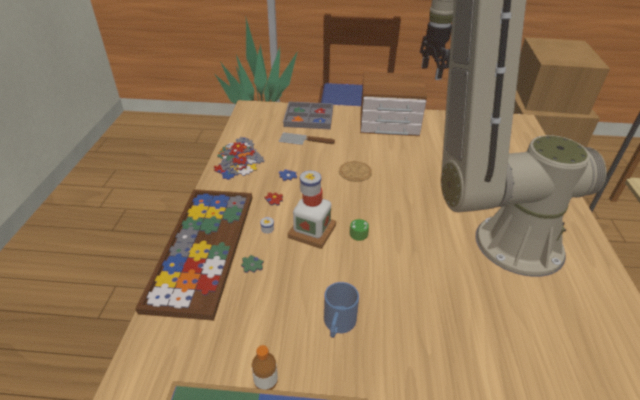

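Tin candidates (top view): the larger one on the red cap at row 188, col 322, and a smaller one on the table at row 156, col 323. The larger one on the cap is meant. The green cap at row 246, col 326 is a decoy; the coaster is at row 240, col 432. I'll measure these and confirm in a crop.

Run:
```python
from h import *
c=shot('top'); P,m=cloud(c)
s=shot('side'); Q,ms=cloud(s)
a=cv2.resize(c['pixels'][130:260,260:390],(400,400),interpolation=cv2.INTER_CUBIC)
b=cv2.resize(s['pixels'][150:260,250:380],(400,400),interpolation=cv2.INTER_CUBIC)
cv2.imwrite('pics/crop1.png',np.hstack([a,b])[:,:,::-1])
def circ(X):
    return cv2.minEnclosingCircle((X[:,:2]*1000).astype(np.float32))
for nm,A,M in (('top',P,m),('side',Q,ms)):
    X=A[M]; near=(abs(X[:,0]-p3(c,188,322)[0])<.07)&(abs(X[:,1]-p3(c,188,322)[1])<.07)
    Y=X[near]
    for lo,hi in ((.18,.21),(.16,.18),(.118,.146),(.09,.112),):
        Z=Y[(Y[:,2]>lo)&(Y[:,2]<hi)]
        print(nm,lo,hi,len(Z),Z.mean(0) if len(Z) else'', circ(Z) if len(Z) else '', np.percentile(Z[:,2],[5,50,95]) if len(Z) else '')
        if lo>=.16 or lo==.118:
            from scipy.optimize import least_squares
    for z0 in (.09,):
        Z=Y[(Y[:,2]>.094)&(Y[:,2]<.112)]
        print('rect',cv2.minAreaRect((Z[:,:2]*1000).astype(np.float32)))
    Z=Y[(Y[:,2]>.012)&(Y[:,2]<.05)]; print('cradle',cv2.minAreaRect((Z[:,:2]*1000).astype(np.float32)))
    k=p3(c,240,432); Z=X[(np.hypot(X[:,0]-k[0],X[:,1]-k[1])<.09)&(X[:,2]>.003)&(X[:,2]<.012)]
    print('coaster',Z.mean(0),circ(Z),k)
# robust tin-rim by colour: fit circle
```

```text
top 0.18 0.21 421 [0.56853375 0.00971916 0.1920013 ] ((569.3355712890625, 9.382776260375977), 27.47878074645996) [0.18895144 0.19218976 0.19474668]
top 0.16 0.18 28 [0.54723659 0.00848644 0.16924608] ((558.1529541015625, 8.784936904907227), 24.21297264099121) [0.16117264 0.16934887 0.17942316]
top 0.118 0.146 37 [0.54468158 0.00550841 0.13184027] ((557.5740356445312, 8.100255966186523), 24.72955894470215) [0.11928721 0.13368451 0.14229929]
top 0.09 0.112 483 [0.54923483 0.00751697 0.09842253] ((563.4185791015625, 9.498109817504883), 53.16176223754883) [0.09166399 0.09902857 0.10302447]
rect ((563.4937133789062, 10.119647979736328), (80.32479858398438, 79.13197326660156), 71.77621459960938)
cradle ((564.098388671875, 10.111747741699219), (103.78089141845703, 103.60404205322266), 71.1629638671875)
coaster [ 0.4506868  -0.2874105   0.00627965] ((451.3802185058594, -287.7417297363281), 88.9281997680664) [ 0.45057174 -0.28821459  0.00566088]
side 0.18 0.21 305 [0.57161158 0.01692207 0.19259067] ((571.7552490234375, 11.49817943572998), 29.078596115112305) [0.18199704 0.19419784 0.19667261]
side 0.16 0.18 128 [0.56979766 0.03022949 0.16993961] ((571.1947021484375, 17.43254852294922), 25.657882690429688) [0.16065531 0.16995243 0.1787275 ]
side 0.118 0.146 164 [0.56585744 0.02923503 0.13243723] ((566.5106201171875, 13.145763397216797), 26.258264541625977) [0.12009483 0.13293945 0.14514759]
side 0.09 0.112 501 [0.56426851 0.02963405 0.10041227] ((567.2032470703125, 11.660372734069824), 53.39474868774414) [0.09156704 0.10134631 0.10672358]
rect ((567.1832885742188, 12.585609436035156), (82.07417297363281, 81.96658325195312), 70.1753158569336)
cradle ((567.4544067382812, 11.689125061035156), (109.94019317626953, 104.52468872070312), 70.91101837158203)
coaster [ 0.45152404 -0.28526398  0.00687495] ((450.4570617675781, -288.0273742675781), 89.76387786865234) [ 0.45057174 -0.28821459  0.00566088]
```

View pics/crop1.png

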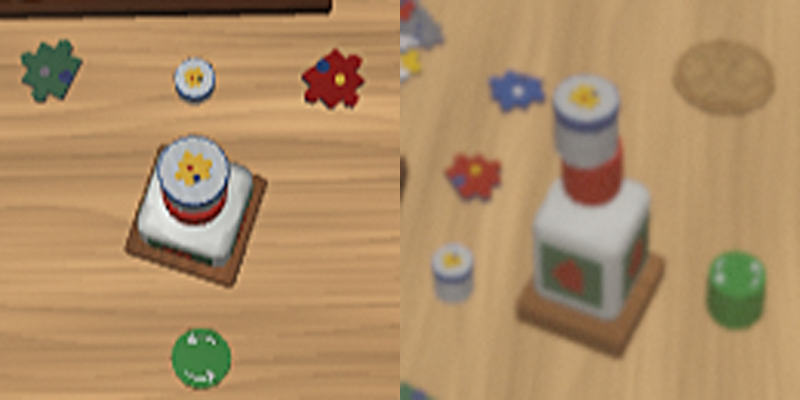

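Crop confirmed: the larger tin sits on the red cap, and the small tin, the green cap and the loose pieces stand apart. Checking the heights along the path before moving.

```bash
cat >> h.py <<'E'
def go(x,y,z,yaw=None):
    s=env.get_state(); M=q2m(s['orientation']); d=M.T@(np.array([x,y,z])-s['tcp_pos'])
    print('t',round(s['clock'],2),'tcp',np.round(s['tcp_pos'],4),'yaw',round(np.degrees(np.arctan2(M[1,0],M[0,0])),2),'tilt',np.round(M[:,2],4),'F',np.round(s['wrist_force'],1),'T',np.round(s['ft_torque'],2),'gap',round(s['finger_gap'],4),'q',np.round(s['joint_pos'],2))
    print('delta units',np.round(d/.8,5),'mm',np.round(d*1000,1))
E
python3 - <<'E'
from h import *
c=shot('top'); P,m=cloud(c)
for r,k in ((245,545),(290,545),(290,600),(325,540),(250,600),(300,520)): print(r,k,p3(c,r,k))
hsv=cv2.cvtColor(c['pixels'],cv2.COLOR_RGB2HSV)
X=P[m]; Z=X[(X[:,2]>.15)&(X[:,0]>.1)&(abs(X[:,1])<.75)]
print(np.histogram2d(Z[:,0],Z[:,1],bins=[np.arange(.1,1,.1),np.arange(-.7,.71,.1)])[0].astype(int))
go(.57,.010,.242)
E
```

```text
245 545 [ 0.42736524 -0.51878727  0.14367946]
290 545 [ 0.32184713 -0.51935773  0.1198744 ]
290 600 [ 0.323405   -0.62223758  0.16026392]
325 540 [ 0.2362075  -0.51888658  0.07997041]
250 600 [ 0.41376868 -0.63523604  0.16028033]
300 520 [ 2.88723370e-01 -5.14551497e-01 -3.76248498e-04]
[[   0   66  283    0    0    0    0  494   81    0    0    0    0    0]
 [1429 1884 1288    0    0 2057 6047 3007  141    0    0    0    0    0]
 [1963 1386    0    0    0    0    0    0    0    0    0    0    0    0]
 [ 735  528    0    0    0    0    0    0    0    0    0    0    0    0]
 [   0    0    0    0    0    0  137  339    0    0    0    0    0    0]
 [   0    0    0    0    0    0    0    0    0    0    0    0    0    0]
 [   0    0    0    0    0    0    0    0    0    0    0    0    0    0]
 [   0    0    0    0    0    0    0    0    0    0    0    0    0    0]]
t 1.25 tcp [ 0.2217 -0.5306  0.2423] yaw 22.68 tilt [ 0.e+00 -1.e-04 -1.e+00] F [-0.   0.2 -0.2] T [-0.03 -0.02 -0.05] gap 0.0854 q [-1.31  0.31  0.05  1.3  -0.    1.43]
delta units [ 6.6225e-01 -4.5566e-01  3.5000e-04] mm [ 5.298e+02 -3.645e+02  3.000e-01]
```

```bash
python3 -m creep '{"hand":[85,85,85,85,85],"delta_pos":[[0.02,-0.014,0],[0.039,-0.0268,0],[0.039,-0.0268,0],[0.039,-0.0268,0],[0.039,-0.0268,0]],"turn":[0,0,0,0,0]}' 40
python3 -m creep '{"hand":[85,85,85,85,85],"delta_pos":[[0.039,-0.0268,0],[0.039,-0.0268,0],[0.039,-0.0268,0],[0.039,-0.0268,0],[0.039,-0.0268,0]],"turn":[0,0,0,0,0]}'
python3 -m creep '{"hand":[85,85,85,85,85],"delta_pos":[[0.039,-0.0268,0],[0.039,-0.0268,0],[0.039,-0.0268,0],[0.039,-0.0268,0],[0.039,-0.0268,0]],"turn":[0,0,0,0,0]}'
python3 -m creep '{"hand":[85,85,85,85,85],"delta_pos":[[0.038,-0.026,0],[0.034,-0.025,0],[0.025,-0.016,0],[0,0,0],[0,0,0]],"turn":[0,0,0,0,0]}'
python3 -c "
from h import *
go(.57,.010,.167)"
```

```text
clock: 1.67
tcp_pos: [0.3147, -0.3855, 0.2423]
orientation: [0.0, 0.981, 0.196, 0.0]
wrist_force: [0.8, 0.1, -0.0]
finger_gap: 0.085
clock: 2.08
tcp_pos: [0.4175, -0.2261, 0.2426]
orientation: [0.0, 0.981, 0.196, 0.0]
wrist_force: [0.5, -1.1, 0.0]
finger_gap: 0.0854
clock: 2.5
tcp_pos: [0.5202, -0.0669, 0.2425]
orientation: [0.0, 0.98, 0.197, 0.0]
wrist_force: [0.9, 0.0, 0.9]
finger_gap: 0.0853
clock: 2.92
tcp_pos: [0.5707, 0.0118, 0.2419]
orientation: [0.0, 0.98, 0.198, -0.0]
wrist_force: [-0.0, -1.1, -0.5]
finger_gap: 0.0853
t 2.92 tcp [0.5707 0.0118 0.2419] yaw 22.83 tilt [-6.e-04 -3.e-04 -1.e+00] F [-0.  -1.1 -0.5] T [-0.03  0.01 -0.07] gap 0.0853 q [-0.12  0.31  0.03  1.3  -0.    2.62]
delta units [-0.00157  0.00173  0.09361] mm [-1.3  1.4 74.9]
```

```bash
python3 -m creep '{"hand":[85,85,85,85,85],"delta_pos":[[-0.0016,0.0017,0.02],[0,0,0.025],[0,0,0.025],[0,0,0.018],[0,0,0.0055]],"turn":[0,0,0,0,0]}' 40
python3 -m creep '{"hand":[75,68,60,52,45],"delta_pos":[[0,0,0],[0,0,0],[0,0,0],[0,0,0],[0,0,0]],"turn":[0,0,0,0,0]}' 40
python3 -m creep '{"hand":[45,45,45,45,45],"delta_pos":[[0,0,0],[0,0,0],[0,0,0],[0,0,0],[0,0,0]],"turn":[0,0,0,0,0]}' 40
python3 -c "
from h import *
shot('side','side1.png')
a=cv2.imread('pics/side1.png')[140:260,250:390];cv2.imwrite('pics/side1c.png',cv2.resize(a,(700,600),interpolation=cv2.INTER_CUBIC))
go(.57,.010,.167)"
```

```text
clock: 3.33
tcp_pos: [0.5675, 0.0078, 0.1651]
orientation: [-0.001, 0.981, 0.196, -0.002]
wrist_force: [-0.6, 0.3, 0.3]
finger_gap: 0.0849
clock: 3.75
tcp_pos: [0.5706, 0.0084, 0.1691]
orientation: [0.001, 0.981, 0.196, 0.001]
wrist_force: [0.0, -1.8, 3.4]
finger_gap: 0.0533
clock: 4.17
tcp_pos: [0.5705, 0.0085, 0.168]
orientation: [0.001, 0.981, 0.196, 0.001]
wrist_force: [2.0, -5.0, 4.9]
finger_gap: 0.0531
t 4.22 tcp [0.5705 0.0085 0.1679] yaw 22.67 tilt [ 0.0017 -0.001  -1.    ] F [ 0.7 -4.4  5. ] T [-0.83 -0.38 -0.03] gap 0.0529 q [-0.13  0.33 -0.11  1.13 -0.    2.62]
delta units [ 0.00016 -0.00201  0.00118] mm [ 0.1 -1.6  0.9]
```

View pics/side1c.png

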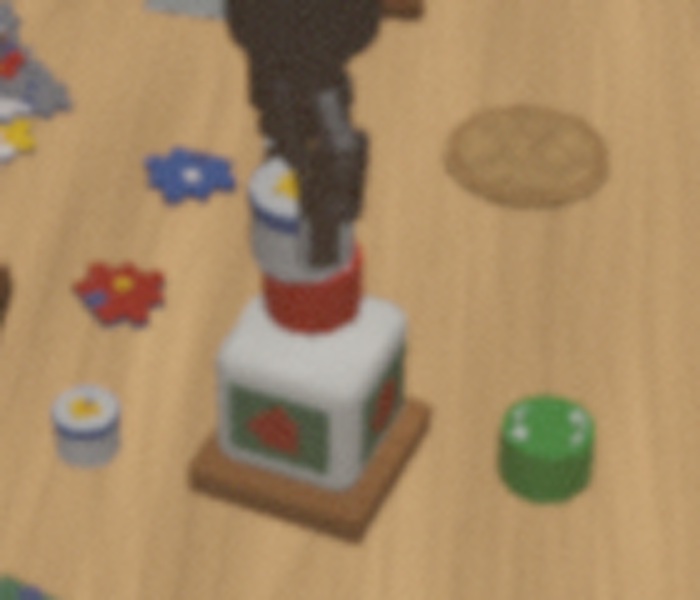

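The finger is around the tin, near the middle of the crop, with a gap of 53 mm. The grip looks sound, so I'm lifting it straight up.

```bash
python3 -m creep '{"hand":[45,45,45,45,45],"delta_pos":[[0,0,-0.005],[0,0,-0.015],[0,0,-0.025],[0,0,-0.025],[0,0,-0.015]],"turn":[0,0,0,0,0]}' 40
python3 -m creep '{"hand":[45,45,45,45,45],"delta_pos":[[0,0,0],[0,0,0],[0,0,0],[0,0,0],[0,0,0]],"turn":[0,0,0,0,0]}' 40
python3 -c "
from h import *
c=shot('side','side2.png')
a=cv2.imread('pics/side2.png')[100:250,250:390];cv2.imwrite('pics/side2c.png',cv2.resize(a,(560,600),interpolation=cv2.INTER_CUBIC))
d=shot('top','top2.png')
h=cv2.cvtColor(d['pixels'],cv2.COLOR_RGB2HSV)
P,m=cloud(d)
k=m&(np.abs(P[...,0]-.565)<.07)&(np.abs(P[...,1]-.01)<.07)&(P[...,2]>.1)&(P[...,2]<.3)&((h[...,0]<8)|(h[...,0]>172))&(h[...,1]>150)
Z=P[k];print(len(Z),Z.mean(0))
go(.451,-.288,.24)"
```

```text
clock: 4.63
tcp_pos: [0.5688, 0.0099, 0.236]
orientation: [-0.001, 0.98, 0.197, -0.001]
wrist_force: [0.5, -1.0, -1.8]
finger_gap: 0.0526
clock: 5.05
tcp_pos: [0.5689, 0.0091, 0.234]
orientation: [-0.001, 0.98, 0.197, -0.001]
wrist_force: [0.1, -0.0, -2.2]
finger_gap: 0.0532
0 [nan nan nan]
t 5.15 tcp [0.5692 0.009  0.2346] yaw 22.68 tilt [-1.7e-03  3.0e-04 -1.0e+00] F [ 0.2  0.4 -1.6] T [-0.01  0.01  0.05] gap 0.053 q [-0.13  0.31  0.02  1.28  0.    2.62]
delta units [-0.27952  0.28559 -0.00666] mm [-223.6  228.5   -5.3]<string>:9: RuntimeWarning: Mean of empty slice.
  ret = um.true_divide(
```

View pics/side2c.png

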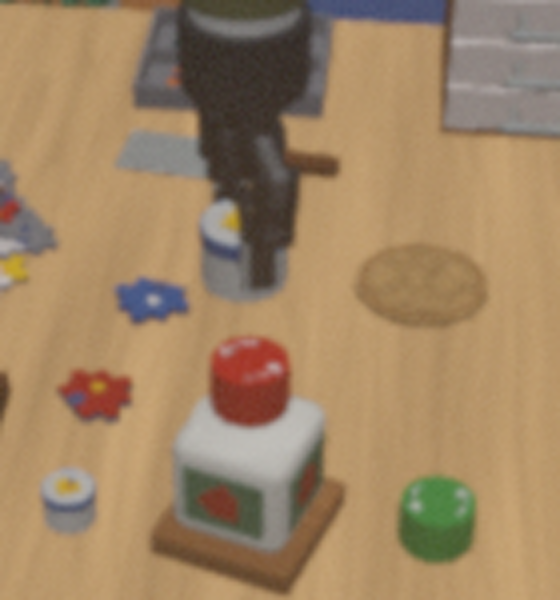

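The tin hangs upright in the fingers (row ~260, col ~245 in the crop), and the red cap is still seated. Moving to the coaster.

```bash
python3 -m creep '{"hand":[45,45,45,45,45],"delta_pos":[[-0.015,0.0155,0],[-0.03,0.0305,0],[-0.033,0.0335,0],[-0.033,0.0335,0],[-0.033,0.0335,0]],"turn":[0,0,0,0,0]}' 40
python3 -m creep '{"hand":[45,45,45,45,45],"delta_pos":[[-0.033,0.034,0],[-0.033,0.034,0],[-0.033,0.034,0],[-0.025,0.026,0],[-0.0115,0.011,0]],"turn":[0,0,0,0,0]}' 40
python3 -m creep '{"hand":[45,45,45,45,45],"delta_pos":[[0,0,0.03],[0,0,0.04],[0,0,0.04],[0,0,0.035],[0,0,0.025]],"turn":[0,0,0,0,0]}' 40
python3 -m creep '{"hand":[45,45,45,45,45],"delta_pos":[[0,0,0.02],[0,0,0.015],[0,0,0.01],[0,0,0],[0,0,0]],"turn":[0,0,0,0,0]}' 40
python3 -c "
from h import *
c=shot('side','side3.png')
a=cv2.imread('pics/side3.png')[110:200,300:420];cv2.imwrite('pics/side3c.png',cv2.resize(a,(800,600),interpolation=cv2.INTER_CUBIC))
go(.451,-.288,.024)"
```

```text
clock: 5.57
tcp_pos: [0.5078, -0.1447, 0.2353]
orientation: [-0.0, 0.98, 0.197, -0.0]
wrist_force: [1.3, -0.5, -2.3]
finger_gap: 0.0529
clock: 5.98
tcp_pos: [0.45, -0.2914, 0.2352]
orientation: [0.0, 0.981, 0.195, -0.0]
wrist_force: [0.5, -0.0, -1.1]
finger_gap: 0.0533
clock: 6.4
tcp_pos: [0.4504, -0.2865, 0.0967]
orientation: [-0.001, 0.98, 0.197, -0.001]
wrist_force: [-1.6, -0.0, -1.9]
finger_gap: 0.0529
clock: 6.82
tcp_pos: [0.4515, -0.2877, 0.0634]
orientation: [-0.0, 0.98, 0.197, -0.0]
wrist_force: [-0.4, -0.7, -0.9]
finger_gap: 0.0531
t 6.87 tcp [ 0.4519 -0.2882  0.0641] yaw 22.69 tilt [ 7.e-04 -5.e-04 -1.e+00] F [ 0.5  0.6 -1.1] T [-0.04 -0.03 -0.  ] gap 0.0533 q [-0.72  0.36 -0.35  0.86  0.    2.03]
delta units [-0.00103 -0.00066  0.05012] mm [-0.8 -0.5 40.1]
```

View pics/side3c.png

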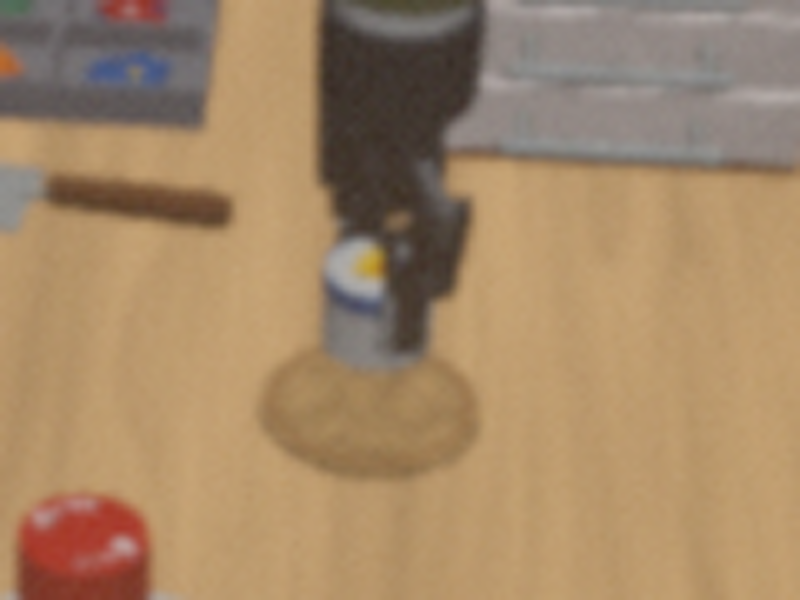

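The tin is upright above the centre of the coaster. Lowering slowly from here to contact.

```bash
python3 -m creep '{"hand":[45,45,45,45,45],"delta_pos":[[0,0,0.015],[0,0,0.015],[0,0,0.008],[0,0,0.004],[0,0,0.001]],"turn":[0,0,0,0,0]}' 40
python3 -m creep '{"hand":[45,45,45,45,45],"delta_pos":[[0,0,0],[0,0,0.001],[0,0,0.001],[0,0,0.001],[0,0,0]],"turn":[0,0,0,0,0]}' 40
python3 -c "
from h import *
go(.451,-.288,.024)"
```

```text
clock: 7.28
tcp_pos: [0.4515, -0.288, 0.0292]
orientation: [0.0, 0.98, 0.197, -0.0]
wrist_force: [-1.2, 0.2, -1.1]
finger_gap: 0.0528
clock: 7.7
tcp_pos: [0.4515, -0.2881, 0.0268]
orientation: [0.0, 0.98, 0.197, 0.0]
wrist_force: [-1.0, -0.2, -2.1]
finger_gap: 0.053
t 7.7 tcp [ 0.4515 -0.2881  0.0268] yaw 22.68 tilt [ 2.e-04 -2.e-04 -1.e+00] F [-1.  -0.2 -2.1] T [-0.01  0.02 -0.03] gap 0.053 q [-0.72  0.4  -0.39  0.77 -0.    2.03]
delta units [-0.00057 -0.00042  0.00351] mm [-0.5 -0.3  2.8]
```

```bash
python3 -m creep '{"hand":[45,45,45,45,45],"delta_pos":[[0,0,0.001],[0,0,0.001],[0,0,0.001],[0,0,0],[0,0,0]],"turn":[0,0,0,0,0]}' 40
python3 -m creep '{"hand":[45,45,45,45,45],"delta_pos":[[0,0,0.0006],[0,0,0.0006],[0,0,0],[0,0,0],[0,0,0]],"turn":[0,0,0,0,0]}' 40
```

```text
clock: 8.12
tcp_pos: [0.4515, -0.2881, 0.0252]
orientation: [0.0, 0.98, 0.197, 0.0]
wrist_force: [-2.3, 1.2, 5.6]
finger_gap: 0.0528
clock: 8.53
tcp_pos: [0.4515, -0.2882, 0.0252]
orientation: [0.001, 0.98, 0.197, 0.0]
wrist_force: [-4.0, 2.9, 13.5]
finger_gap: 0.0532
```

In contact at TCP z = 25 mm. Easing the push off, then opening slowly.

```bash
python3 -m creep '{"hand":[45,45,50,53,55],"delta_pos":[[0,0,-0.0008],[0,0,-0.0006],[0,0,0],[0,0,0],[0,0,0]],"turn":[0,0,0,0,0]}' 20
python3 -m creep '{"hand":[58,63,70,77,85],"delta_pos":[[0,0,0],[0,0,0],[0,0,0],[0,0,0],[0,0,0]],"turn":[0,0,0,0,0]}' 20
python3 -m creep '{"hand":[85,85,85,85,85],"delta_pos":[[0,0,0],[0,0,-0.01],[0,0,-0.02],[0,0,-0.03],[0,0,-0.04]],"turn":[0,0,0,0,0]}' 20
python3 -m creep '{"hand":[85,85,85,85,85],"delta_pos":[[0,0,-0.045],[0,0,-0.045],[0,0,-0.045],[0,0,-0.03],[0,0,0]],"turn":[0,0,0,0,0]}' 20
python3 -c "
from h import *
go(.566,.011,.242)
c=shot('side','side4.png')
a=cv2.imread('pics/side4.png')[110:260,270:420];cv2.imwrite('pics/side4c.png',cv2.resize(a,(600,600),interpolation=cv2.INTER_CUBIC))
P,m=cloud(c)
h=cv2.cvtColor(c['pixels'],cv2.COLOR_RGB2HSV)
red=m&((h[...,0]<8)|(h[...,0]>172))&(h[...,1]>140)&(np.abs(P[...,0]-.566)<.05)&(np.abs(P[...,1]-.011)<.05)
Z=P[red&(P[...,2]>.145)];print('captop side',len(Z),Z.mean(0),cv2.minEnclosingCircle((Z[:,:2]*1000).astype(np.float32)))
c=shot('top','top4.png');P,m=cloud(c)
h=cv2.cvtColor(c['pixels'],cv2.COLOR_RGB2HSV)
Z=P[m&(np.abs(P[...,0]-.566)<.05)&(np.abs(P[...,1]-.011)<.05)&(P[...,2]>.14)&(P[...,2]<.16)];print('captop top',len(Z),Z.mean(0),cv2.minEnclosingCircle((Z[:,:2]*1000).astype(np.float32)))
print([(x['score'],x['location'],atz(c,*x['location'],.15)) for x in env.pinpoint('top','cap_top')])
Z=P[m&(np.abs(P[...,0]-.451)<.05)&(np.abs(P[...,1]+.288)<.05)&(P[...,2]>.04)&(P[...,2]<.06)];print('tin top',len(Z),Z.mean(0),cv2.minEnclosingCircle((Z[:,:2]*1000).astype(np.float32)))
a=c['pixels'][150:290,290:460];cv2.imwrite('pics/top4c.png',cv2.resize(a,(720,600),interpolation=cv2.INTER_CUBIC)[:,:,::-1])
"
```

```text
clock: 8.95
tcp_pos: [0.4517, -0.2883, 0.0247]
orientation: [0.0, 0.98, 0.197, 0.0]
wrist_force: [0.8, 0.5, 0.5]
finger_gap: 0.0552
clock: 9.37
tcp_pos: [0.4515, -0.288, 0.0243]
orientation: [-0.0, 0.98, 0.197, -0.0]
wrist_force: [0.0, -1.1, -0.0]
finger_gap: 0.0847
clock: 9.78
tcp_pos: [0.4501, -0.2869, 0.104]
orientation: [-0.002, 0.98, 0.197, -0.001]
wrist_force: [-0.4, -0.4, -0.6]
finger_gap: 0.0848
clock: 10.2
tcp_pos: [0.4536, -0.2899, 0.2434]
orientation: [0.004, 0.98, 0.197, 0.003]
wrist_force: [0.6, -0.3, 0.1]
finger_gap: 0.0849
t 10.2 tcp [ 0.4536 -0.2899  0.2434] yaw 22.68 tilt [ 0.0081 -0.0072 -0.9999] F [ 0.6 -0.3  0.1] T [-0.02 -0.03 -0.02] gap 0.0849 q [-0.72  0.23 -0.06  1.27 -0.    2.03]
delta units [ 2.7464e-01 -2.9286e-01  1.6000e-04] mm [ 2.197e+02 -2.343e+02  1.000e-01]
captop side 164 [0.56670141 0.01728281 0.15181322] ((565.74658203125, 12.687935829162598), 25.782764434814453)
captop top 348 [0.56336174 0.00950368 0.14990739] ((563.5155639648438, 9.614943504333496), 26.270959854125977)
[(0.87, [243.4, 323.9], array([0.43612572, 0.00803221, 0.15      ])), (0.55, [192.0, 324.2], array([0.56124508, 0.00600157, 0.15      ]))]
tin top 226 [ 0.45344037 -0.27910447  0.04785705] ((450.7937927246094, -286.4499206542969), 27.032751083374023)
```

View pics/side4c.png

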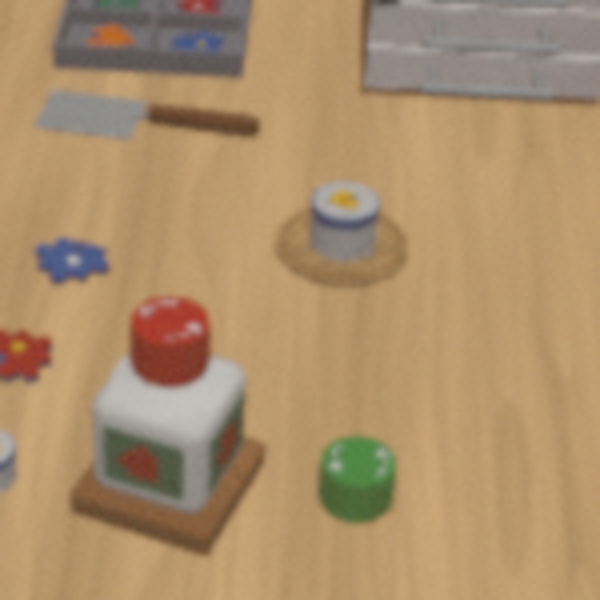

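View pics/top4c.png

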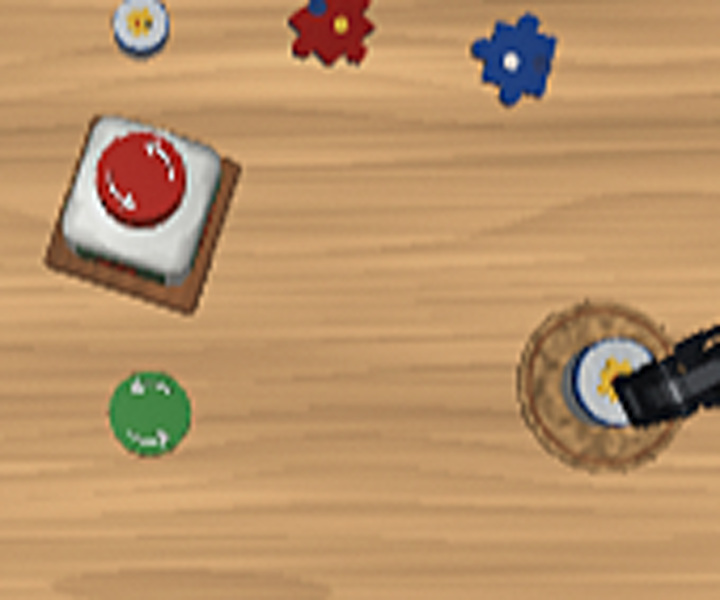

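The tin stands upright and released on the coaster (side crop ~row 220, col 345; top crop it lies well inside the ring), and the cap is clear. Moving over the red cap at about (0.565, 0.011).

```bash
python3 -m creep '{"hand":[85,85,85,85,85],"delta_pos":[[-0.0,-0.0,0],[0.0305,-0.0325,0],[0.0305,-0.0325,0],[0.0305,-0.0325,0],[0.0305,-0.0325,0]],"turn":[0,0,0,0,0]}' 20
python3 -m creep '{"hand":[85,85,85,85,85],"delta_pos":[[0.0305,-0.0325,0],[0.0305,-0.0325,0],[0.0305,-0.0325,0],[0.0305,-0.0325,0],[0.0305,-0.0325,0]],"turn":[0,0,0,0,0]}' 20
python3 -m creep '{"hand":[85,85,85,85,85],"delta_pos":[[0,0,0],[0,0,0],[0,0,0],[0,0,0],[0,0,0]],"turn":[0,0,0,0,0]}' 20
python3 -c "
from h import *
go(.565,.0112,.130)"
```

```text
clock: 10.77
tcp_pos: [0.5007, -0.1529, 0.2346]
orientation: [-0.001, 0.981, 0.196, -0.001]
wrist_force: [-0.4, 0.8, 0.2]
finger_gap: 0.0849
clock: 11.18
tcp_pos: [0.5632, 0.0144, 0.2346]
orientation: [-0.0, 0.98, 0.197, -0.002]
wrist_force: [0.4, -0.6, 0.1]
finger_gap: 0.0855
clock: 11.6
tcp_pos: [0.5633, 0.0113, 0.236]
orientation: [-0.0, 0.981, 0.196, -0.0]
wrist_force: [0.4, 0.6, -0.9]
finger_gap: 0.0848
t 11.6 tcp [0.5633 0.0113 0.236 ] yaw 22.57 tilt [-1.e-03 -2.e-04 -1.e+00] F [ 0.4  0.6 -0.9] T [-0.02  0.01  0.  ] gap 0.0848 q [-0.12  0.29  0.    1.28 -0.    2.63]
delta units [0.00198 0.00094 0.13254] mm [  1.6   0.8 106. ]
```

```bash
python3 -m creep '{"hand":[85,85,85,85,85],"delta_pos":[[0.002,0.001,0.02],[0,0,0.035],[0,0,0.035],[0,0,0.025],[0,0,0.0125]],"turn":[0,0,0,0,0]}' 20
python3 -m creep '{"hand":[85,85,80,72,66],"delta_pos":[[0,0,0.004],[0,0,0],[0,0,0],[0,0,0],[0,0,0]],"turn":[0,0,0,0,0]}' 20
python3 -c "
from h import *
c=shot('side','side5.png')
a=cv2.imread('pics/side5.png')[140:260,250:390];cv2.imwrite('pics/side5c.png',cv2.resize(a,(700,600),interpolation=cv2.INTER_CUBIC))
c=shot('top','top5.png')
a=cv2.imread('pics/top5.png')[150:250,270:370];cv2.imwrite('pics/top5c.png',cv2.resize(a,(600,600),interpolation=cv2.INTER_CUBIC))
go(.565,.0112,.130)"
```

```text
clock: 12.02
tcp_pos: [0.5636, 0.0113, 0.1316]
orientation: [-0.001, 0.981, 0.196, -0.002]
wrist_force: [-1.3, -0.5, 0.5]
finger_gap: 0.0847
clock: 12.43
tcp_pos: [0.5667, 0.0122, 0.1327]
orientation: [0.0, 0.98, 0.197, 0.001]
wrist_force: [0.4, 0.3, 0.3]
finger_gap: 0.0661
t 12.53 tcp [0.5663 0.0124 0.1323] yaw 22.68 tilt [ 1.8e-03 -3.0e-04 -1.0e+00] F [ 0.2 -0.   0.3] T [-0.01  0.03  0.  ] gap 0.0658 q [-0.12  0.35 -0.18  1.04 -0.    2.63]
delta units [-0.00208  0.0007   0.00284] mm [-1.7  0.6  2.3]
```

View pics/side5c.png

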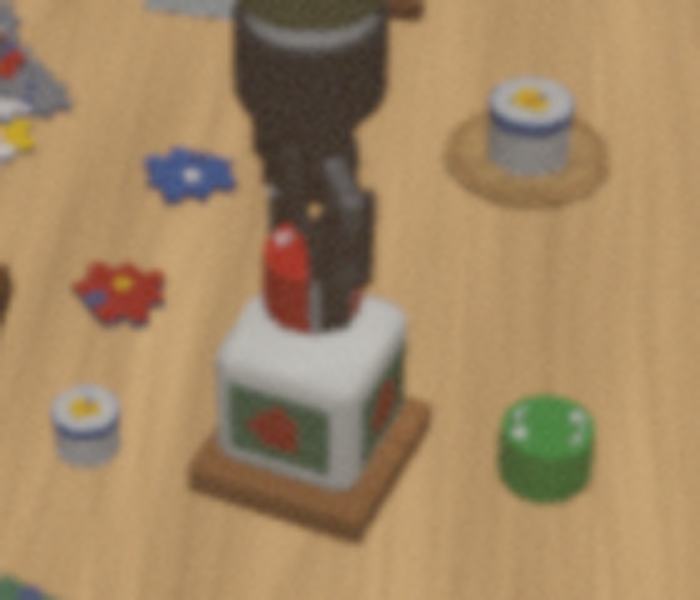

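View pics/top5c.png

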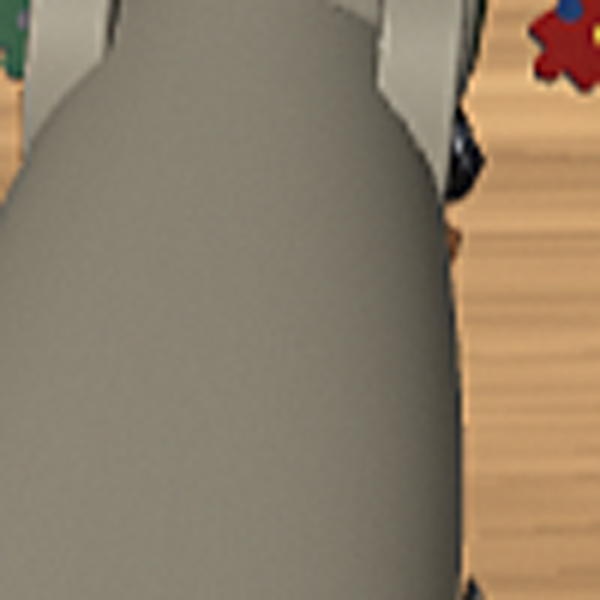

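The fingers straddle the red cap, with the tips (crop ~row 325, col 330) just above the shoulder. Closing lightly first, to check the centring by the lateral force.

```bash
python3 -m creep '{"hand":[62,58,55,52,48],"delta_pos":[[-0.0012,0.0005,0],[0,0,0],[0,0,0],[0,0,0],[0,0,0]],"turn":[0,0,0,0,0]}' 20
python3 -m creep '{"hand":[45,45,45,45,45],"delta_pos":[[0,0,0],[0,0,0],[0,0,0],[0,0,0],[0,0,0]],"turn":[0,0,0,0,0]}' 20
python3 -c "
from h import *
go(.565,.0112,.130)
s=env.get_state();print('Ftool',q2m(s['orientation']).T@s['wrist_force'])"
```

```text
clock: 12.95
tcp_pos: [0.5657, 0.0105, 0.1321]
orientation: [0.001, 0.981, 0.196, 0.001]
wrist_force: [-0.3, -5.2, 4.9]
finger_gap: 0.0513
clock: 13.37
tcp_pos: [0.5657, 0.0105, 0.1321]
orientation: [0.001, 0.981, 0.196, 0.001]
wrist_force: [0.8, -5.4, 4.1]
finger_gap: 0.0516
t 13.37 tcp [0.5657 0.0105 0.1321] yaw 22.63 tilt [ 0.0018 -0.0024 -1.    ] F [ 0.8 -5.4  4.1] T [-1.1   0.01 -0.05] gap 0.0516 q [-0.12  0.35 -0.18  1.04 -0.    2.62]
delta units [-0.00045 -0.00116  0.00256] mm [-0.4 -0.9  2. ]
Ftool [-1.32792239  5.30745781 -4.06771562]
```

```bash
python3 -m creep '{"hand":[45,45,45,45,45],"delta_pos":[[-0.0003,0.001,0],[0,0,0],[0,0,0],[0,0,0],[0,0,0]],"turn":[0,0,0,0,0]}' 90
python3 -c "
from h import *
go(.565,.0112,.130)
s=env.get_state();print('Ftool',q2m(s['orientation']).T@s['wrist_force'])"
```

```text
clock: 13.78
tcp_pos: [0.5657, 0.0104, 0.1321]
orientation: [0.001, 0.981, 0.196, 0.001]
wrist_force: [-0.8, -2.5, 5.8]
finger_gap: 0.0498
t 13.78 tcp [0.5657 0.0104 0.1321] yaw 22.66 tilt [ 1.8e-03 -9.0e-04 -1.0e+00] F [-0.8 -2.5  5.8] T [-0.62 -0.02  0.01] gap 0.0498 q [-0.12  0.35 -0.18  1.04 -0.    2.62]
delta units [-0.00043 -0.00125  0.00267] mm [-0.3 -1.   2.1]
Ftool [-1.64370716  2.00996529 -5.77764089]
```

```bash
python3 -m creep '{"hand":[45,45,45,45,45],"delta_pos":[[0,0,0.002],[0,0,0.002],[0,0,0.002],[0,0,0],[0,0,0]],"turn":[0,0,0,0,0]}' 90
python3 -c "
from h import *
go(.565,.0112,.130)"
```

```text
clock: 14.2
tcp_pos: [0.5658, 0.0105, 0.1279]
orientation: [0.001, 0.98, 0.197, 0.001]
wrist_force: [-1.1, -2.9, 8.0]
finger_gap: 0.0498
t 14.2 tcp [0.5658 0.0105 0.1279] yaw 22.67 tilt [ 2.3e-03 -9.0e-04 -1.0e+00] F [-1.1 -2.9  8. ] T [-0.49  0.24  0.06] gap 0.0498 q [-0.12  0.35 -0.19  1.03 -0.    2.62]
delta units [-0.00052 -0.00121 -0.00263] mm [-0.4 -1.  -2.1]
```

```bash
python3 -m creep '{"hand":[45,45,45,45,45],"delta_pos":[[0,0,0.001],[0,0,0.0008],[0,0,0],[0,0,0],[0,0,0]],"turn":[0,0,0,0,0]}' 90
python3 -c "
from h import *
go(.565,.0112,.1264)
c=shot('side','side6.png')
a=cv2.imread('pics/side6.png')[140:260,250:390];cv2.imwrite('pics/side6c.png',cv2.resize(a,(700,600),interpolation=cv2.INTER_CUBIC))"
```

```text
clock: 14.62
tcp_pos: [0.5658, 0.0105, 0.1268]
orientation: [0.001, 0.98, 0.197, 0.001]
wrist_force: [-3.1, -2.4, 10.3]
finger_gap: 0.0498
t 14.62 tcp [0.5658 0.0105 0.1268] yaw 22.67 tilt [ 2.5e-03 -9.0e-04 -1.0e+00] F [-3.1 -2.4 10.3] T [-0.55  0.27  0.02] gap 0.0498 q [-0.12  0.35 -0.19  1.03 -0.    2.62]
delta units [-0.00053 -0.00122  0.00052] mm [-0.4 -1.   0.4]
```

View pics/side6c.png

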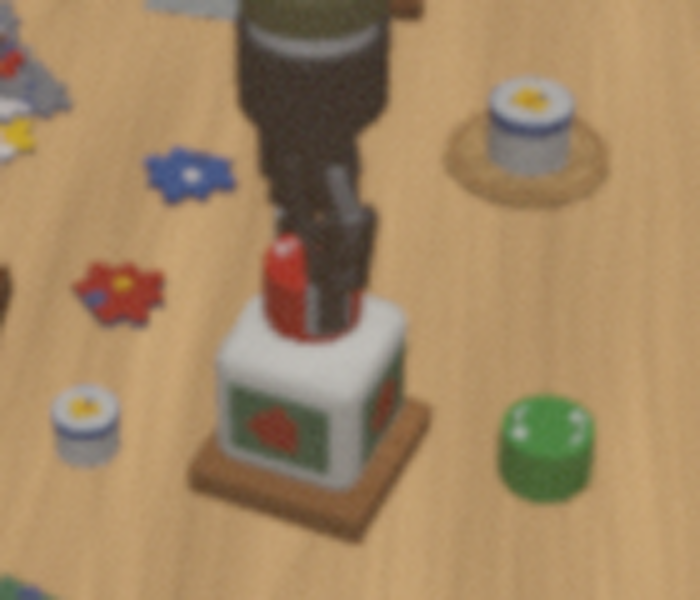

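The cap has visibly gone down (bottom edge moved from crop row 328 to 340), and 10.3 N fits the spring. Twisting anticlockwise (negative tool turn).

```bash
python3 -m creep '{"hand":[45,45,45,45,45],"delta_pos":[[0,0,0.0005],[0,0,0],[0,0,0],[0,0,0],[0,0,0]],"turn":[-0.2,-0.5,-0.8,-0.8,-0.7]}' 90
python3 -c "
from h import *
go(.565,.0112,.1264)"
```

```text
clock: 15.08
tcp_pos: [0.5657, 0.0107, 0.1265]
orientation: [0.001, 0.946, 0.324, 0.001]
wrist_force: [-2.5, -1.1, 9.6]
finger_gap: 0.0501
t 15.08 tcp [0.5657 0.0107 0.1265] yaw 37.86 tilt [ 2.6e-03 -4.0e-04 -1.0e+00] F [-2.5 -1.1  9.6] T [-0.33  0.39  0.  ] gap 0.0501 q [-0.12  0.35 -0.19  1.03 -0.    2.36]
delta units [-3.3e-04 -1.1e-03  7.0e-05] mm [-0.3 -0.9  0.1]
```

```bash
python3 -m creep '{"hand":[45,45,45,45,45],"delta_pos":[[0,0,0],[0,0,0],[0,0,0],[0,0,0],[0,0,0]],"turn":[-0.9,-0.9,-0.9,-0.9,-0.9]}' 90
python3 -c "
from h import *
go(.565,.0112,.1264)"
python3 -m creep '{"hand":[45,45,45,45,45],"delta_pos":[[0,0,0],[0,0,0],[0,0,0],[0,0,0],[0,0,0]],"turn":[-1,-1,-1,-0.9,-0.6]}' 90
python3 -c "
from h import *
go(.565,.0112,.1264)
c=shot('side','side7.png')
a=cv2.imread('pics/side7.png')[140:260,250:390];cv2.imwrite('pics/side7c.png',cv2.resize(a,(700,600),interpolation=cv2.INTER_CUBIC))"
```

```text
clock: 15.5
tcp_pos: [0.5657, 0.011, 0.1265]
orientation: [0.001, 0.864, 0.503, 0.001]
wrist_force: [-1.9, -0.7, 11.0]
finger_gap: 0.0496
t 15.5 tcp [0.5657 0.011  0.1265] yaw 60.41 tilt [ 2.5e-03  1.0e-04 -1.0e+00] F [-1.9 -0.7 11. ] T [-0.21  0.43 -0.02] gap 0.0496 q [-0.12  0.35 -0.19  1.03  0.    1.96]
delta units [-1.9e-04 -9.1e-04  8.0e-05] mm [-0.2 -0.7  0.1]
clock: 15.92
tcp_pos: [0.5656, 0.0111, 0.1264]
orientation: [0.001, 0.749, 0.662, 0.001]
wrist_force: [-2.8, 0.4, 10.5]
finger_gap: 0.0501
t 15.92 tcp [0.5656 0.0111 0.1264] yaw 82.91 tilt [ 2.4e-03  3.0e-04 -1.0e+00] F [-2.8  0.4 10.5] T [-0.12  0.45 -0.02] gap 0.0501 q [-0.12  0.35 -0.19  1.03  0.    1.57]
delta units [ 1.0e-05 -8.2e-04  1.0e-05] mm [ 0.  -0.7  0. ]
```

View pics/side7c.png

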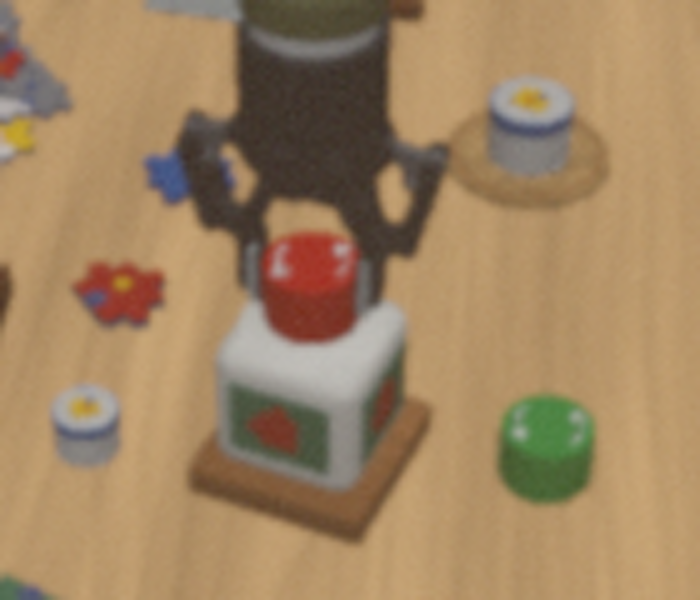

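The cap turned with the gripper (yaw 22.7° → 82.9°, arrows now at left and right in the crop, ~row 262, cols 280 and 345). The torque stays near zero. Lifting straight up.

```bash
python3 -m creep '{"hand":[45,45,45,45,45],"delta_pos":[[0,0,-0.003],[0,0,-0.004],[0,0,-0.005],[0,0,-0.005],[0,0,-0.006]],"turn":[0,0,0,0,0]}' 90
python3 -c "
from h import *
go(.565,.0112,.2264)"
```

```text
clock: 16.38
tcp_pos: [0.5648, 0.0109, 0.1428]
orientation: [-0.0, 0.751, 0.661, -0.0]
wrist_force: [1.2, -2.0, -1.5]
finger_gap: 0.0498
t 16.38 tcp [0.5648 0.0109 0.1428] yaw 82.68 tilt [-6.e-04  1.e-04 -1.e+00] F [ 1.2 -2.  -1.5] T [-0.24 -0.21  0.05] gap 0.0498 q [-0.12  0.34 -0.16  1.07  0.    1.58]
delta units [ 0.00036  0.00012 -0.10445] mm [  0.3   0.1 -83.6]
```

```bash
python3 -m creep '{"hand":[45,45,45,45,45],"delta_pos":[[0,0,-0.01],[0,0,-0.018],[0,0,-0.02],[0,0,-0.02],[0,0,-0.015]],"turn":[0,0,0,0,0]}' 90
python3 -m creep '{"hand":[45,45,45,45,45],"delta_pos":[[0,0,-0.012],[0,0,-0.006],[0,0,-0.003],[0,0,0],[0,0,0]],"turn":[0,0,0,0,0]}' 90
python3 -c "
from h import *
go(.5656,.0111,.2264)
c=shot('side','side8.png')
a=cv2.imread('pics/side8.png')[90:260,250:420];cv2.imwrite('pics/side8c.png',cv2.resize(a,(600,600),interpolation=cv2.INTER_CUBIC))
P,m=cloud(c);h=cv2.cvtColor(c['pixels'],cv2.COLOR_RGB2HSV)
red=m&((h[...,0]<8)|(h[...,0]>172))&(h[...,1]>140)&(np.abs(P[...,0]-.566)<.05)&(np.abs(P[...,1]-.011)<.05)&(P[...,2]>.15)
Z=P[red];print(len(Z),np.percentile(Z[:,2],[1,50,99]),cv2.minEnclosingCircle((Z[:,:2]*1000).astype(np.float32)))
"
```

```text
clock: 16.8
tcp_pos: [0.5648, 0.0112, 0.2106]
orientation: [-0.0, 0.751, 0.661, 0.0]
wrist_force: [1.3, 0.9, 0.9]
finger_gap: 0.05
clock: 17.22
tcp_pos: [0.5646, 0.0109, 0.2255]
orientation: [-0.0, 0.751, 0.661, -0.0]
wrist_force: [-0.0, -0.2, -0.2]
finger_gap: 0.0502
t 17.22 tcp [0.5646 0.0109 0.2255] yaw 82.68 tilt [-1.2e-03  2.0e-04 -1.0e+00] F [-0.  -0.2 -0.2] T [0.02 0.05 0.01] gap 0.0502 q [-0.12  0.3  -0.01  1.26  0.    1.58]
delta units [ 0.00038  0.0012  -0.00114] mm [ 0.3  1.  -0.9]
328 [0.21416705 0.24057722 0.24737927] ((567.2853393554688, 15.194343566894531), 26.273954391479492)
```

View pics/side8c.png

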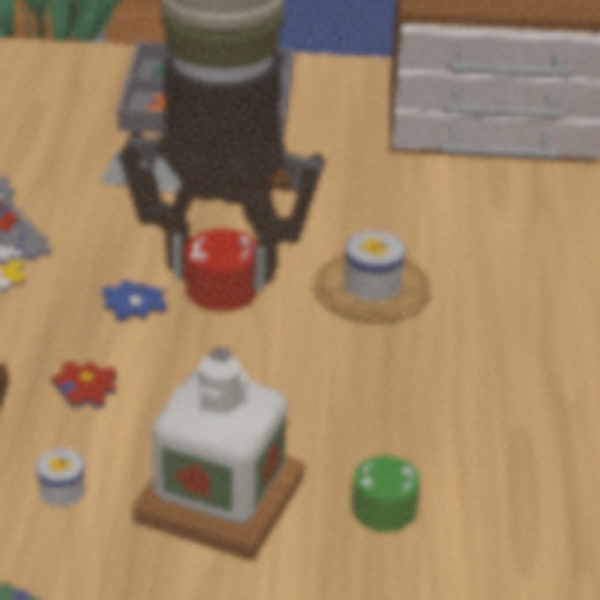

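The cap is off and held level at crop ~row 270, col 220, straight above the bare neck at ~row 370. Its top is at about 0.246 m, so the underside is roughly 7 cm above the mouth. One small centring nudge and a settle, then I hand in.

```bash
python3 -m creep '{"hand":[45,45,45,45,45],"delta_pos":[[0,0.001,0],[0,0,0],[0,0,0],[0,0,0],[0,0,0]],"turn":[0,0,0,0,0]}' 90
python3 -m creep '{"hand":[45,45,45,45,45],"delta_pos":[[0,0,0],[0,0,0],[0,0,0],[0,0,0],[0,0,0]],"turn":[0,0,0,0,0]}' 90
python3 -c "
from h import *
go(.5656,.0111,.2264); print(np.abs(env.get_state()['qvel']).max())
print(env.hand_in())"
```

```text
clock: 17.68
tcp_pos: [0.5658, 0.0107, 0.2261]
orientation: [-0.0, 0.751, 0.66, -0.0]
wrist_force: [0.1, 0.7, -0.5]
finger_gap: 0.0502
clock: 18.1
tcp_pos: [0.5658, 0.0107, 0.2262]
orientation: [0.0, 0.751, 0.661, 0.0]
wrist_force: [0.9, -0.2, -0.4]
finger_gap: 0.05
t 18.1 tcp [0.5658 0.0107 0.2262] yaw 82.68 tilt [ 2.e-04 -1.e-04 -1.e+00] F [ 0.9 -0.2 -0.4] T [-0.03  0.02  0.  ] gap 0.05 q [-0.12  0.3  -0.01  1.26 -0.    1.58]
delta units [ 0.00045 -0.00036 -0.00019] mm [ 0.4 -0.3 -0.2]
0.0014771317115703122
the job is handed in; nothing more can be done
None
```

I set the larger tin upright on the coaster and let go of it. Then I pushed the red cap down about 5.5 mm, turned it about 60° anticlockwise while keeping it pushed, and lifted it straight off. I handed the job in at 18.1 s of the 58 s allowed; the hand-in gave no verdict.

- **Cap:** The last picture showed it off the jug, held level over the bare neck, its underside about 7 cm above the mouth. At hand-in the arm was still, and the gripper was within 1 mm of where it had turned the cap.
- **Tin:** In the same picture it stood well inside the coaster. The push peaked at about 13.5 N while I set it down.
- **Disagreements:** The two cameras' estimates of the cap's centre differed by about 2–3 mm, so I used a value between them. The finger opening read about 2 mm below the listed diameters. I took that as pad or sensor offset.
- **Other things:** I touched nothing else. I did not measure the other items again, but those in the last side crop looked unmoved; the mug and glue were outside that crop.

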